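# Find the balance point of a packed tube and put its carrying clip there

### The job

The long packed tube lies across the balancing stand, tipped onto its red-capped heavy end: slide it gently along the steel edge, without lifting it off the stand, until it balances level on the edge by itself, touching neither rubber pad. Let go and see that it stays level, then set the orange carrying clip astride the tube directly above the edge, sitting fully down on the tube's top, so that the tube is left balanced level with the clip on. Leave the other things on the bench alone.

Things in the scene. Friction and masses are not known exactly. Their poses are not given: they have to be found in the camera images.
- stand: Green balancing stand, bolted to the bench, base 250 x 75 mm, 12 mm thick. Origin: on the bench, under the middle of the steel edge. x runs along the tube (towards the red-cap side), y along the steel edge, z up. The edge's flat top is 10 mm wide (x), 60 mm long (y), 60 mm above the bench.
- edge (a point): Middle of the flat top of the stand's steel edge, 60 mm above the bench; axes as the stand's. The tube balances by itself only while its point of balance lies over this 10 mm wide top.
- pad_red: Green post 14 x 50 mm with a rounded black rubber top (10 mm wide, 66 mm across the tube), part of the stand, 85 mm from the edge on the red-cap side. Origin: foot of the post, 12 mm above the bench; its top is 50.5 mm above the bench, so a tipped tube rests on it about 0.12 rad off level.
- pad_black: The same post on the other side, 85 mm from the edge (-x of the stand).
- tube: Closed square packing tube, white plastic, 420 mm long over its caps, 30 mm wide and high, brown label near the black cap; 0.62 to 0.69 kg. Origin: centre of its underside at mid-length; x towards the red cap, z up. A heavy spindle is wedged inside, out of sight: the point of balance is unknown, 25 to 90 mm from mid-length towards the red cap. Starts across the edge, red end down on its pad.
- red_end (a point): Centre of the outer face of the tube's red end cap (cap 10 mm thick, 30 x 30 mm). Pushing here along the tube with about 3 to 10 N slides it over the edge and pad; while a finger pushes, its grip on the cap can hold the tube from tipping.
- black_end (a point): Centre of the outer face of the tube's black end cap, 420 mm from the red one.
- clip: Orange plastic carrying clip, 50 g: an upside-down U standing on its legs, 28 mm long (x), 46 mm wide (y), gap between the legs 38 mm wide and 20 mm deep, walls and plate 4 mm; grip tab on the plate. Origin: midway between the feet of the legs. It goes astride the tube, x along the tube (either way round); seated, its origin is 10 mm above the tube's underside.
- tab (a point): Point on the clip's axis 46 mm above the feet of its legs, in the grip tab, which is 26 mm long (x), 14 mm wide (y) and stands from 24 to 56 mm above the feet.
- carton: Bystander: small brown carton 50 x 70 mm, 45 mm high, origin centre of underside.
- jar: Bystander: jar 52 mm across, 60 mm high, blue cap, origin centre of underside.
- wrench: Bystander: steel wrench 160 mm long, lying flat.
- screwdriver: Bystander: screwdriver 180 mm long, lying flat.
- collar: Bystander: dark steel ring 60 mm across, 20 mm high, origin centre of underside.
Mind the look-alikes: they are no part of the job. Of the things that look like the clip, the smallest one is meant.

How it is judged:
By the outcome, as a careful person would: the job done as asked, in the order asked, and still so for the second after the job is handed in, with the robot touching nothing.
It also fails if it takes over 64 s, if anything falls off the work surface, if the arm or the gripper's body presses on something with over 40 N, if the wrist force passes 120 N, or if a joint passes its speed limit or range.

### The arm

A 6-joint arm with a two-finger parallel gripper is mounted at the origin on the work surface. World frame = base frame: x ahead of the robot, y to its left, z up, the work surface at z = 0. Lengths are in mm, angles in rad, forces in N, time in s.
With the tool pointing down it reaches from about 325 to 775 mm from the base axis. Payload 5.5 kg.
Tool frame: the origin (TCP) lies on the centre line of the jaws, within the pads' length; the fingertips stand 22 mm ahead of it and the grasp point (between the pads) lies 3 mm ahead of it (arm.tip_reach is the distance from the TCP to the fingertips, in mm); z points along the fingers, y is the line along which they close (so a half turn about z gives the same grasp; the last joint's range is limited). The gripper opens to 85 mm and grips with 20 to 120 N. Pads are 22 mm wide; open, the fingers measure 114 mm over their backs; the gripper's body (76 mm by 85 mm) begins 54 mm behind the grasp point. The pads swing forward as they close: fully open they stand 13 mm farther back than shut.
Start: joints at [-1.295, 0.091, 1.231, -0, 1.82, -0.057], TCP at [196.014, -567.093, 214.175] pointing down, gripper open.
Joint ranges: [-2.87, 2.87], [-0.86, 2.18], [0.17, 2.46], [-1.51, 4.65], [0.06, 2.69], [-2.65, 2.65]. Speed limits (rad/s): [2.57, 2.57, 3.01, 3.14, 3.14, 3.14].

### API

Orientations are given as a unit quaternion [x, y, z, w].
In Python, from workcell import arm gives the robot as it stands.
- The arm moves only by the tool play_rows, never from a script. Its argument "plan" is a list of rows, each a list of 3 entries, a list of its own where there are three numbers: the turn, a rotation vector about the tool's x, y, z in degrees, then the shift along the tool's x, y, z in mm, then the finger opening in mm, from 0 to 85.4. In form: [[[ax, ay, az], [tx, ty, tz], grip], ...]. A call has 1 to 8 rows; each row shifts and turns the commanded pose from where the row before left it, along the tool's axes as they then stand; what a row does not reach is not made up. A row lasts 1/10 s, in which the tool goes at most 50 mm and 8.59 degrees, less where a joint would pass 70% of its speed; a pose out of reach is approached as far as the arm can. A call with a gripper value outside its range is refused whole. The fingers move at their own pace and stop on an object; "force" is the grip in N (left out, the last holds). Time passes only in rows, so rows that do not move let the fingers close. It gives the time, the measured TCP pose, the force, the opening and the grip force at its end, in the units of the state.
- arm.get_obs(): the state, without advancing time (a new reading comes with each control period).
- arm.camera(name): name is "scene" or "top" or "wrist"; returns the picture (400x640x3 uint8, red, green, blue); there is no depth.
- arm.get_calibration(name): a dict with "camera_matrix" (3x3 intrinsics, pixels), "position" and "orientation" of the camera in the world. Camera axes: x right, y up, looking along -z (the intrinsics and any distortion apply to the point x, -y, -z); pixel columns grow to the right and rows downward; lengths in mm; the calibration is good to about 2 mm. A picture is of the moment at which its call begins: read the wrist's pose just before it. get_calibration takes no time and is no camera call; for the wrist camera it gives the pose at the moment of the call.
- arm.sign_off(): hands the job in; it is judged then, once.
The state is a dict: "time_s": time; "qpos": joint angles; "qd": joint speeds; "joint_efforts": joint torques, N m; "eef_pos": TCP position; "tcp_rot": TCP orientation; "force": force on the tool from outside, world axes, zero at the start; "ft_torque": the same for the moment, N m; "grip_width": opening from 0.0 (shut) to 1.0 (fully open); "gripper_force": force on a finger pad.
Only numpy, scipy, OpenCV 4.12 (cv2) and the standard library are available. Lean on these libraries where they do the work, as an engineer would, in place of code of your own. Each camera call takes 0.05 s, during which the arm holds its last target. There are 200 camera calls.

## Working session

There is one attempt and no reset: what is moved stays moved. The work goes in short steps, Python scripts to look and compute and a tool call to move; the robot and the scene stay as the last step left them, time stands still between calls to the robot, and variables do not carry over. Pictures are saved under pics/ and viewed, at most 12 in all, crops included, and the job is handed in when it is done.

Besides the shell and the picture viewer there is one more tool, called after "Call:" as name(argument=value, ...) on one line, values as JSON. play_rows: Moves the arm, as the interface text tells. Its arguments: {"type":"object","properties":{"plan":{"type":"array","items":{"type":"array"}},"force":{"type":"number"}},"required":["plan"]}

```bash
mkdir -p pics; ls; python3 - <<'E'
from workcell import arm
import cv2,numpy as np
for n in ("scene","top"):
    im=arm.camera(n); cv2.imwrite(f"pics/{n}0.png",im[:,:,::-1]); c=arm.get_calibration(n); print(n,{k:np.round(v,4).tolist() if not isinstance(v,str) else v for k,v in c.items()})
print(arm.get_obs())
E
```

```text
pics
scene {'camera_matrix': [[377.1996, 0.0, 319.7313], [0.0, 377.1996, 194.6726], [0.0, 0.0, 1.0]], 'position': [1295.7253, 30.6793, 548.3859], 'orientation': [0.2971, 0.3559, 0.6757, 0.5732]}
top {'camera_matrix': [[487.2223, 0.0, 316.9703], [0.0, 487.2223, 198.8317], [0.0, 0.0, 1.0]], 'position': [453.4027, -88.7712, 1232.8339], 'orientation': [-0.0553, 0.0502, 0.7068, -0.7035]}
{'time_s': 0.1, 'qpos': array([-1.29469825e+00,  9.17829408e-02,  1.23176765e+00,  3.08904389e-05,
        1.81981907e+00, -5.66683868e-02]), 'qd': array([ 0.00069389, -0.00185382, -0.00074915, -0.00083676, -0.00169409,
        0.00020784]), 'joint_efforts': array([ 2.90928438e-03, -4.60218966e+01, -4.19218469e+01, -9.74244813e-06,
        1.06333173e-02, -2.22975251e-05]), 'eef_pos': array([ 195.94274567, -566.79732037,  213.16312121]), 'tcp_rot': array([ 9.86189195e-01,  1.65620294e-01, -8.24044647e-05, -8.84800990e-04]), 'force': array([-0.80869285, -0.34623061,  0.38372344]), 'ft_torque': array([ 0.02518338, -0.0559745 ,  0.0035185 ]), 'gripper_force': 0.0, 'grip_width': 1.000915814186768}
```

View pics/top0.png

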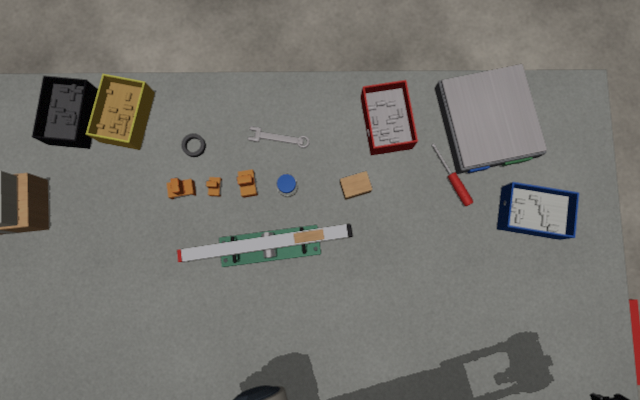

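View pics/scene0.png

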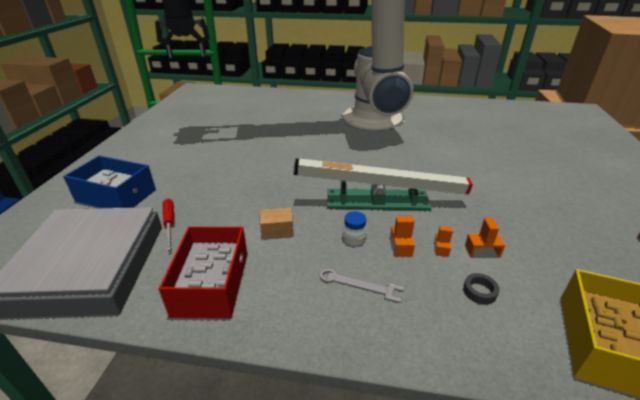

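The top view shows three orange clip-like parts, at (180,187), (213,186) and (247,182). The middle one, (213,186), looks smallest. The tube's red end is at (180,255) and its black end at (350,231). The stand is around (271,245).

```bash
cat > h.py <<'E'
from workcell import arm
import cv2,numpy as np
from scipy.spatial.transform import Rotation as R
def ray(c,uv):
    K=c["camera_matrix"];p=np.linalg.solve(K,[uv[0],uv[1],1.]);d=R.from_quat(c["orientation"]).apply([p[0],-p[1],-p[2]])
    return np.array(c["position"]),d
def onz(c,uv,z):
    o,d=ray(c,uv);return o+d*(z-o[2])/d[2]
def proj(c,P):
    q=R.from_quat(c["orientation"]).inv().apply(np.array(P)-c["position"]);K=c["camera_matrix"]
    u=np.array(K)@[q[0],-q[1],-q[2]];return u[:2]/u[2]
def mask(im,lo,hi,box=None):
    hsv=cv2.cvtColor(im,cv2.COLOR_RGB2HSV);m=cv2.inRange(hsv,lo,hi)
    if box:
        k=np.zeros_like(m);x0,y0,x1,y1=box;k[y0:y1,x0:x1]=255;m&=k
    return m
def blobs(m,amin=15):
    n,l,s,ce=cv2.connectedComponentsWithStats(m)
    out=[]
    for i in range(1,n):
        if s[i,4]>=amin:
            pts=np.argwhere(l==i)[:,::-1].astype(np.float32)
            out.append((int(s[i,4]),ce[i].round(1).tolist(),cv2.minAreaRect(pts),cv2.boxPoints(cv2.minAreaRect(pts))))
    return out
E
python3 - <<'E'
from h import *
c=arm.get_calibration("top");im=cv2.imread("pics/top0.png")[:,:,::-1].copy()
m=mask(im,(60,60,30),(95,255,255),(200,215,340,275))
p=np.argwhere(m)[:,::-1].astype(np.float32);r=cv2.minAreaRect(p);b=cv2.boxPoints(r)
W=np.array([onz(c,x,10)[:2] for x in b]);print("stand",r,W.round(0).tolist(),W.mean(0))
for nm,lo,hi,z in (("red",(0,150,60),(6,255,255),65),("redhi",(172,120,60),(180,255,255),65),("black",(0,0,0),(180,255,45),92)):
    box=(170,240,190,270) if nm!="black" else (340,218,360,245)
    for a in blobs(mask(im,lo,hi,box),5): print(nm,a[0],a[1],onz(c,a[1],z).round(1))
for a in blobs(mask(im,(5,140,60),(18,255,255),(160,160,262,205))): print("or",a[0],a[1],a[2],onz(c,a[1],30).round(0))
s=cv2.imread("pics/scene0.png")
a=cv2.resize(s[205:265,380:515],None,fx=4,fy=4,interpolation=3);t=cv2.resize(im[165:210,155:270,::-1],None,fx=4.7,fy=4.7,interpolation=3)[:,:540]
cv2.imwrite("pics/crop.png",np.vstack([a,t]))
E
```

```text
stand ((269.27044677734375, 245.5734100341797), (29.575559616088867, 99.46183013916016), 82.56858825683594) [[541.0, 168.0], [572.0, -79.0], [499.0, -89.0], [468.0, 157.0]] [519.88727144  39.3332507 ]
red 37 [179.0, 255.7] [493.6 249.1  65. ]
black 43 [349.2, 230.4] [ 549.9 -156.3   92. ]
or 386 [246.7, 183.1] ((246.11997985839844, 183.3400115966797), (25.597265243530273, 16.82914161682129), 81.8698959350586) [675.  96.  30.]
or 401 [180.0, 187.7] ((180.59999084472656, 186.8000030517578), (19.31962776184082, 27.01170539855957), 79.69515228271484) [664. 263.  30.]
or 197 [213.5, 186.2] ((213.5, 186.5), (13.0, 17.0), 0.0) [668. 179.  30.]
```

View pics/crop.png

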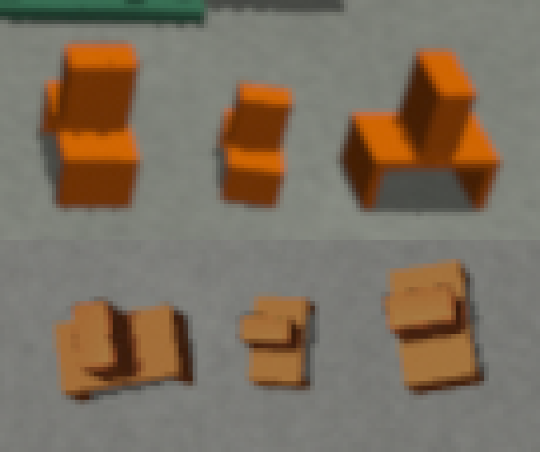

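The close crop shows the middle part, pixel (213,186) in the top view, is clearly the smallest of the three, so it is the clip. The other two, at (180,187) and (247,182), are the look-alikes. Next I'll move to beyond the red end.

Call:
play_rows(plan=[[[0,0,0],[28,-36,0],0],[[0,0,0],[28,-36,0],0],[[0,0,0],[28,-36,0],0],[[0,0,0],[28,-36,0],0],[[0,0,0],[28,-36,0],0],[[0,0,0],[28,-36,0],0],[[0,0,0],[28,-36,0],0],[[0,0,0],[28,-36,0],0]], force=30)

```text
time_s: 0.9
eef_pos: [313.7, -219.9, 213.8]
tcp_rot: [0.986, 0.165, 0.0, -0.0]
force: [1.1, 0.5, 0.4]
grip_width: -0.0
gripper_force: 0.0
```

Call:
play_rows(plan=[[[0,0,0],[28,-36,0],0],[[0,0,0],[28,-36,0],0],[[0,0,0],[28,-36,0],0],[[0,0,0],[28,-36,0],0],[[0,0,0],[28,-36,0],0],[[0,0,0],[28,-36,0],0],[[0,0,0],[28,-36,0],0],[[0,0,0],[28,-36,0],0]])

```text
time_s: 1.7
eef_pos: [431.3, 125.7, 213.9]
tcp_rot: [0.986, 0.166, -0.0, 0.0]
force: [0.0, -0.3, -0.4]
grip_width: 0.001
gripper_force: 0.0
```

Call:
play_rows(plan=[[[0,0,-8],[0,0,0],0],[[0,0,-8],[0,0,0],0],[[0,0,-8],[0,0,0],0],[[0,0,-8],[0,0,0],0],[[0,0,-8],[0,0,0],0],[[0,0,-8],[0,0,0],0],[[0,0,-8],[0,0,0],0],[[0,0,-8],[0,0,0],0]])

```text
time_s: 2.5
eef_pos: [431.1, 123.6, 213.7]
tcp_rot: [0.747, 0.665, -0.0, -0.0]
force: [-0.0, -0.7, 0.4]
grip_width: -0.001
gripper_force: 0.0
```

Call:
play_rows(plan=[[[0,0,-8],[0,0,0],0],[[0,0,-7],[0,0,0],0],[[0,0,0],[0,0,0],0]])

```text
time_s: 2.8
eef_pos: [431.1, 123.6, 213.7]
tcp_rot: [0.655, 0.755, -0.0, -0.0]
force: [-0.4, -0.5, 1.4]
grip_width: -0.002
gripper_force: 0.0
```

```bash
python3 - <<'E'
from h import *
o=arm.get_obs();c=arm.get_calibration("wrist")
im=arm.camera("wrist");cv2.imwrite("pics/w1.png",im[:,:,::-1])
r=R.from_quat(o["tcp_rot"]);print(arm.tip_reach,o["time_s"],o["eef_pos"],r.as_matrix().round(3).tolist(),o["qpos"],o["grip_width"]);print({k:np.round(v,3).tolist() for k,v in c.items()})
E
```

```text
22.0 2.8 [431.07706996 123.64145981 213.73447859] [[-0.141, 0.99, -0.001], [0.99, 0.141, -0.0], [-0.0, -0.001, -1.0]] [ 2.03404737e-01 -3.17088529e-01  1.60949751e+00  3.71732256e-05
  1.84997368e+00  6.15493951e-02] -0.0020227498846311313
{'camera_matrix': [[340.488, 0.0, 317.355], [0.0, 340.488, 200.288], [0.0, 0.0, 1.0]], 'position': [422.191, 193.164, 372.944], 'orientation': [-0.137, -0.009, 0.07, 0.988]}
```

View pics/w1.png

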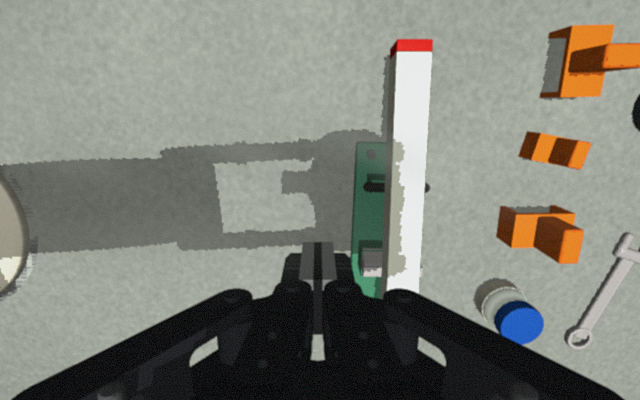

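The wrist view shows the red cap at (411,46), the tube running down to (405,290), the steel edge plate at (371,262), the pad at (375,186), and the small clip at (555,150).

```bash
python3 - <<'E'
from h import *
im=cv2.imread("pics/w1.png")[:,:,::-1].copy();c=arm.get_calibration("wrist")
m=mask(im,(0,150,80),(4,255,255),(380,30,440,60))|mask(im,(174,150,80),(180,255,255),(380,30,440,60))
for a in blobs(m,10): print("red",a[0],a[1],a[3].round(1).tolist(),[onz(c,p,65).round(1)[:2].tolist() for p in a[3]])
g=cv2.cvtColor(im,cv2.COLOR_RGB2HSV)
w=((g[:,:,1]<40)&(g[:,:,2]>165))
for v in (70,110,230,275):
    xs=np.flatnonzero(w[v,360:445])+360
    if len(xs):
        z=66
        for it in range(3):
            l=onz(c,(xs[0]-.5,v),z);r=onz(c,(xs[-1]+.5,v),z);mid=(l+r)/2
            s=(mid[:2]-[520,39])@[-.13,.991];z=90-.12*(s-5)
        print(v,xs[0],xs[-1],l.round(1),r.round(1),np.linalg.norm(l-r).round(1))
m=mask(im,(5,140,60),(20,255,255),(515,125,600,175))
for a in blobs(m,30):print("clip",a[1],a[3].round(0).tolist(),onz(c,a[1],24))
print("base corners",[onz(c,p,12).round(1).tolist() for p in ((357,142),)], "edge near end",onz(c,(371,250),60),onz(c,(371,275),60))
e=cv2.resize(im[130:300,340:440,::-1],None,fx=3.3,fy=3.3,interpolation=3)
f=cv2.resize(im[115:185,505:605,::-1],None,fx=4,fy=4,interpolation=3)
f=np.vstack([f,np.zeros((e.shape[0]-f.shape[0],f.shape[1],3),np.uint8)])
cv2.imwrite("pics/w1c.png",np.hstack([e,f]))
E
```

```text
red 419 [413.6, 44.7] [[396.0, 50.0], [396.0, 39.0], [432.0, 39.0], [432.0, 50.0]] [[481.3, 245.1], [479.6, 253.4], [509.1, 257.5], [511.1, 249.3]]
70 362 437 [455.2 225.5  67.4] [518.5 234.3  67.4] 63.9
110 360 444 [458.6 193.2  71.3] [530.7 203.2  71.3] 72.8
230 391 435 [502.8  93.5  83.8] [543.1  99.1  83.8] 40.7
275 364 440 [485.3  48.3  88.8] [555.8  58.1  88.8] 71.2
clip [554.7, 149.8] [[519.0, 157.0], [525.0, 130.0], [590.0, 143.0], [585.0, 170.0]] [668.4390426  181.75993285  24.        ]
base corners [[468.6, 160.8, 12.0]] edge near end [494.26070231  61.79182093  60.        ] [499.21765475  34.61554979  60.        ]
```

View pics/w1c.png

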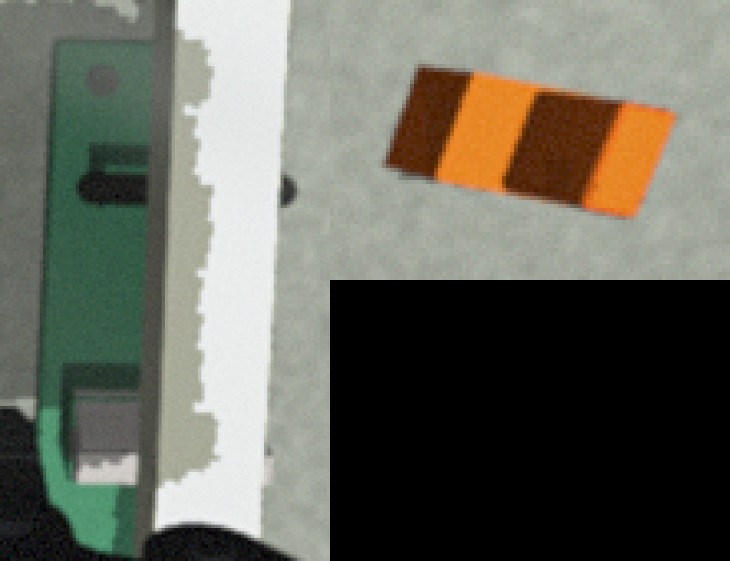

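Call:
play_rows(plan=[[[0,0,0],[40,20,0],0],[[0,0,0],[40,20,0],0],[[0,0,0],[40,20,0],0],[[0,0,0],[41,21,0],0],[[0,0,0],[0,0,40],0],[[0,0,0],[0,0,40],0],[[0,0,0],[0,0,40],0],[[0,0,0],[0,0,27],0]])

```text
time_s: 3.65
eef_pos: [487.4, 293.9, 63.1]
tcp_rot: [0.657, 0.754, -0.002, -0.001]
force: [0.9, -0.7, 0.4]
grip_width: -0.005
gripper_force: 0.0
```

```bash
cat > tilt.py <<'E'
from h import *
import sys
n=sys.argv[1]
A=np.array([494.4,255.5]);d=np.array([-.134,.991]);E=np.array([520,41.]);nrm=np.array([d[1],-d[0]])
def hit(c,uv,off=15):
    o,r=ray(c,uv);t=((A+off*nrm-o[:2])@nrm)/(r[:2]@nrm);P=o+t*r;return (P[:2]-E)@d,P[2]
im=arm.camera("scene");cv2.imwrite(f"pics/s_{n}.png",im[:,:,::-1]);c=arm.get_calibration("scene")
box=(380,140,500,215)
m=mask(im,(0,130,60),(5,255,255),box)|mask(im,(172,130,60),(180,255,255),box)
b=[a for a in blobs(m,8)];b.sort(key=lambda a:-a[0])
# white side strip of tube: fit line through column midpoints
g=cv2.cvtColor(im,cv2.COLOR_RGB2HSV);w=((g[:,:,1]<60)&(g[:,:,2]>90)&(np.arange(640)>230)&(np.arange(640)<500))
if b: print("red",b[0][0],b[0][1],"s,z=",np.round(hit(c,b[0][1]),1))
bk=mask(im,(0,0,0),(180,255,60),(230,140,320,185))
bb=sorted(blobs(bk,15),key=lambda a:-a[0])
for a in bb[:2]: print("black",a[0],a[1],"s,z=",np.round(hit(c,a[1]),1))
if b and bb:
    p=hit(c,b[0][1]);q=hit(c,bb[0][1]);print("tilt %.3f mid %.1f"%((q[1]-p[1])/(p[0]-q[0]),(p[0]+q[0])/2))
o=arm.get_obs();print(o["time_s"],o["eef_pos"].round(1),((o["eef_pos"][:2]-E)@d).round(1),((o["eef_pos"][:2]-A)@nrm).round(1),o["force"].round(1))
E
python3 tilt.py 0
```

```text
red 46 [468.8, 185.9] s,z= [207.7  58.9]
black 48 [295.9, 167.2] s,z= [-196.6  104.5]
tilt 0.113 mid 5.6
3.7 [485.5 292.8  58.5] 254.2 -3.8 [-1.3  0.2 -4.1]
```

Call:
play_rows(plan=[[[0,0,0],[0,0,0],0],[[0,0,0],[0,3,0],0],[[0,0,0],[-10,0,0],0],[[0,0,0],[-5,0,0],0],[[0,0,0],[0,0,0],0]])

```text
time_s: 4.2
eef_pos: [494.8, 279.3, 68.6]
tcp_rot: [0.656, 0.755, 0.001, 0.001]
force: [-0.1, 0.3, -0.6]
grip_width: -0.002
gripper_force: 0.0
```

```bash
python3 tilt.py 1
```

```text
red 47 [468.8, 186.1] s,z= [207.9  58.4]
black 48 [295.9, 167.2] s,z= [-196.6  104.5]
tilt 0.114 mid 5.6
4.25 [494.6 279.6  68.3] 239.9 3.4 [ 0.  -0.3 -0.8]
```

Call:
play_rows(plan=[[[0,0,0],[-4,-3,0],0],[[0,0,0],[-4,0,0],0],[[0,0,0],[-3,0,0],0],[[0,0,0],[-4,0,0],0],[[0,0,0],[-4,0,0],0],[[0,0,0],[-4,0,0],0],[[0,0,0],[-4,0,0],0],[[0,0,0],[-4,0,0],0]])

```text
time_s: 5.05
eef_pos: [495.4, 248.5, 67.2]
tcp_rot: [0.656, 0.755, -0.0, -0.0]
force: [-0.5, -0.5, 0.1]
grip_width: -0.001
gripper_force: 0.0
```

```bash
python3 tilt.py 2
```

```text
red 44 [468.8, 185.8] s,z= [207.7  59.2]
black 48 [295.9, 167.2] s,z= [-196.6  104.5]
tilt 0.112 mid 5.6
5.1 [495.5 248.   67.2] 208.4 0.1 [ 0.3 -0.2 -0.3]
```

```bash
python3 - <<'E'
from h import *
s=cv2.imread("pics/s_2.png")[100:240,260:520]
w=arm.camera("wrist")[:,:,::-1]
cv2.imwrite("pics/v2.png",np.vstack([cv2.resize(s,(640,345),interpolation=3),w[150:400]]))
E
```

```text
(no output)
```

View pics/v2.png

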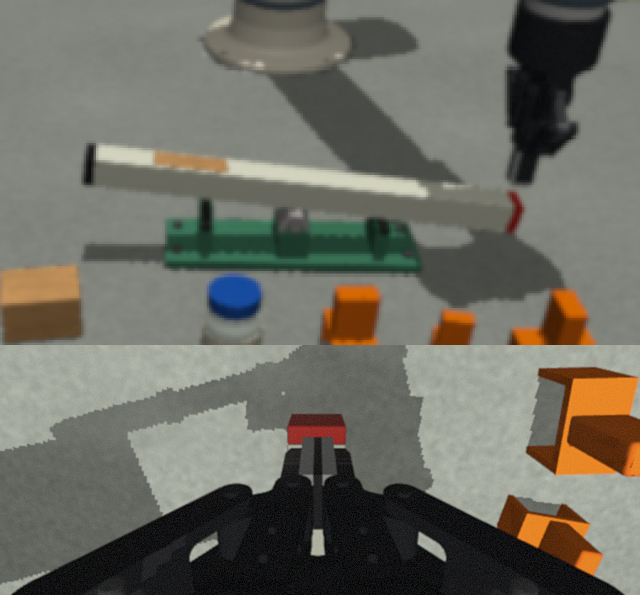

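```bash
python3 - <<'E'
from h import *
c=arm.get_calibration("scene")
for z in (45,67,80): print(z,proj(c,(495.5,248,z)))
print(proj(c,(489,263,65)),proj(c,(494,255,35)),proj(c,(494.4,255.5,64.5)))
w=arm.get_calibration("wrist")
for P in ((495.5,248,45),(495.5,248,67),(495.5,248,80),(494.4,255.5,64.5)): print(proj(w,P))
o=arm.get_obs();print(o["eef_pos"],arm.tip_reach,o["qpos"],o["force"])
t=arm.get_calibration("top");print(proj(t,(494.4,255.5,64.5)))
E
```

```text
45 [465.99625876 187.32890631]
67 [467.99328554 179.58068824]
80 [469.1999755  174.89887971]
[473.96915109 179.36955524] [468.03340927 190.69102228] [470.99139222 180.49169635]
[315.97014035 232.66317833]
[315.78421384 248.4574159 ]
[315.6512294 259.7542864]
[315.69954432 232.65769251]
[495.4449215  248.36162128  67.16434516] 22.0 [ 4.03362509e-01 -1.04274033e-02  1.59541428e+00 -1.08948511e-04
  1.55664682e+00  2.63123908e-01] [-0.28848499 -0.32097071  0.25691324]
[176.39281629 255.38336787]
```

The picture shows the shut fingertips riding just above the red cap, at about (471,173) in the scene view. So they reach less far down than I assumed. I'll back off and lower.

Call:
play_rows(plan=[[[0,0,0],[15,0,0],0],[[0,0,0],[20,0,0],0],[[0,0,0],[0,0,10],0],[[0,0,0],[0,0,15],0],[[0,0,0],[0,0,0],0]])

```text
time_s: 5.65
eef_pos: [488.5, 282.7, 38.4]
tcp_rot: [0.655, 0.755, -0.003, -0.001]
force: [0.4, -0.9, -0.3]
grip_width: -0.0
gripper_force: 0.0
```

```bash
python3 tilt.py 3; python3 - <<'E'
from h import *
s=cv2.imread("pics/s_3.png")[120:220,400:520]
w=arm.camera("wrist")[:,:,::-1][180:400,160:480]
cv2.imwrite("pics/v3.png",np.vstack([cv2.resize(s,(480,400),interpolation=3),cv2.resize(w[:,:],(480,200))]))
E
```

```text
red 47 [468.8, 186.1] s,z= [207.9  58.4]
black 48 [295.9, 167.2] s,z= [-196.6  104.5]
tilt 0.114 mid 5.6
5.7 [489.1 282.7  39.6] 243.7 -1.6 [0.6 0.6 0.2]
```

View pics/v3.png

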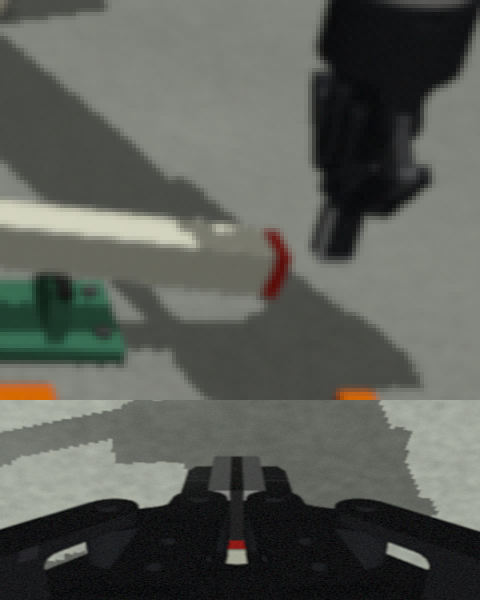

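```bash
python3 - <<'E'
from h import *
o=arm.get_obs();T=R.from_quat(o["tcp_rot"]);p=o["eef_pos"];w=arm.get_calibration("wrist");c=arm.get_calibration("scene")
for r in (-12,-6,0,6,12,22):
  print(r,[ (a,proj(w,p+T.apply([a,0,r])).round(0)[1]) for a in (-11,0,6,11)], [proj(c,p+T.apply([a,b,r])).round(1).tolist() for a,b in ((-11,10),(11,10),(0,0))])
print(p, (w["position"]-p), T.inv().apply(w["position"]-p))
E
```

```text
-12 [(-11, np.float64(279.0)), (0, np.float64(258.0)), (6, np.float64(247.0)), (11, np.float64(237.0))] [[478.3, 186.8], [487.7, 186.9], [481.6, 184.5]]
-6 [(-11, np.float64(273.0)), (0, np.float64(253.0)), (6, np.float64(242.0)), (11, np.float64(232.0))] [[477.7, 188.9], [487.0, 189.0], [481.0, 186.6]]
0 [(-11, np.float64(268.0)), (0, np.float64(248.0)), (6, np.float64(237.0)), (11, np.float64(227.0))] [[477.1, 191.0], [486.4, 191.1], [480.4, 188.7]]
6 [(-11, np.float64(262.0)), (0, np.float64(243.0)), (6, np.float64(233.0)), (11, np.float64(223.0))] [[476.5, 193.1], [485.8, 193.2], [479.8, 190.8]]
12 [(-11, np.float64(258.0)), (0, np.float64(239.0)), (6, np.float64(228.0)), (11, np.float64(220.0))] [[475.9, 195.1], [485.2, 195.2], [479.2, 192.8]]
22 [(-11, np.float64(250.0)), (0, np.float64(232.0)), (6, np.float64(222.0)), (11, np.float64(214.0))] [[475.0, 198.5], [484.2, 198.6], [478.2, 196.2]]
[489.75313432 282.93321805  40.84840866] [ -8.59002497  69.71476519 159.12545638] [  70.08914924    0.89541934 -159.19031775]
```

Both views put the shut fingertip about 12 mm behind the TCP. To keep the gripper's body clear of the rising tube, I'll lean the tool back 30° and poke the cap with the tip.

Call:
play_rows(plan=[[[0,-7.5,0],[0,1.5,0],0],[[0,-7.5,0],[0,0,0],0],[[0,-7.5,0],[0,0,0],0],[[0,-7.5,0],[0,0,0],0],[[0,0,0],[-6,0,3.5],0],[[0,0,0],[-6,0,3.5],0],[[0,0,0],[-3,0,1.7],0],[[0,0,0],[0,0,0],0]])

```text
time_s: 6.55
eef_pos: [495.2, 265.2, 43.8]
tcp_rot: [0.635, 0.729, -0.168, 0.195]
force: [0.0, 0.7, -0.2]
grip_width: 0.001
gripper_force: 0.0
```

```bash
python3 tilt.py 4
```

```text
red 57 [469.2, 184.4] s,z= [207.8  63.1]
black 48 [295.9, 167.2] s,z= [-196.6  104.5]
tilt 0.102 mid 5.6
6.6 [495.1 265.5  43.8] 225.8 2.1 [0.6 0.6 0.5]
```

Call:
play_rows(plan=[[[0,0,0],[-2.6,0,1.5],0],[[0,0,0],[-2.6,0,1.5],0],[[0,0,0],[-2.6,0,1.5],0],[[0,0,0],[-2.6,0,1.5],0],[[0,0,0],[-2.6,0,1.5],0],[[0,0,0],[-2.6,0,1.5],0],[[0,0,0],[0,0,0],0]])

```text
time_s: 7.3
eef_pos: [497.1, 249.8, 42.6]
tcp_rot: [0.633, 0.73, -0.168, 0.195]
force: [-0.4, 4.0, 2.3]
grip_width: -0.001
gripper_force: 2.2
```

```bash
python3 tilt.py 5
```

```text
red 53 [467.1, 184.5] s,z= [203.   62.8]
black 50 [293.7, 166.6] s,z= [-201.6  106.1]
tilt 0.107 mid 0.7
7.35 [497.1 249.7  42.6] 209.9 1.9 [-0.8  5.1  1.6]
```

Call:
play_rows(plan=[[[0,0,0],[-3.5,0,1.8],0],[[0,0,0],[-3.5,0,1.8],0],[[0,0,0],[-3.5,0,1.8],0],[[0,0,0],[-3.5,0,1.8],0],[[0,0,0],[-3.5,0,1.8],0],[[0,0,0],[-3.5,0,1.8],0],[[0,0,0],[5,0,-3],0],[[0,0,0],[0,0,0],0]])

```text
time_s: 8.15
eef_pos: [499.1, 231.2, 43.1]
tcp_rot: [0.633, 0.729, -0.17, 0.195]
force: [-0.1, -0.3, -0.7]
grip_width: -0.003
gripper_force: 0.0
```

```bash
python3 tilt.py 6
```

```text
red 56 [457.4, 183.3] s,z= [179.9  65.8]
black 50 [283.8, 165.1] s,z= [-224.3  109.8]
tilt 0.109 mid -22.2
8.2 [499.1 230.9  42.9] 191.0 1.3 [-0.1 -0.8  0.5]
```

Call:
play_rows(plan=[[[0,0,0],[-5,0,3],0],[[0,0,0],[-2.6,0,1.5],0],[[0,0,0],[-2.6,0,1.5],0],[[0,0,0],[5,0,-3],0],[[0,0,0],[0,0,0],0],[[0,0,0],[0,0,0],0]])

```text
time_s: 8.8
eef_pos: [500.1, 224.9, 43.2]
tcp_rot: [0.633, 0.729, -0.17, 0.196]
force: [0.5, 0.2, -0.2]
grip_width: 0.003
gripper_force: 0.0
```

```bash
python3 tilt.py 7
```

```text
red 54 [454.7, 183.1] s,z= [173.6  66.3]
black 48 [280.9, 164.5] s,z= [-230.9  111.3]
tilt 0.111 mid -28.6
8.85 [500.1 224.9  43.2] 184.9 1.6 [0.  0.3 0.7]
```

Call:
play_rows(plan=[[[0,0,0],[-5,0,3],0],[[0,0,0],[-2,0,1.1],0],[[0,0,0],[-2,0,1.1],0],[[0,0,0],[5,0,-3],0],[[0,0,0],[0,0,0],0],[[0,0,0],[0,0,0],0]])

```text
time_s: 9.45
eef_pos: [500.8, 220.6, 43.4]
tcp_rot: [0.633, 0.729, -0.17, 0.196]
force: [0.2, -1.0, 0.5]
grip_width: -0.001
gripper_force: 0.0
```

```bash
python3 tilt.py 8
```

```text
red 55 [453.0, 183.0] s,z= [169.6  66.5]
black 46 [279.1, 163.7] s,z= [-234.9  113.4]
tilt 0.116 mid -32.6
9.5 [500.8 220.5  43.3] 180.5 1.6 [-0.  -0.7  0.2]
```

Call:
play_rows(plan=[[[0,0,0],[-5,0,3],0],[[0,0,0],[-2,0,1],0],[[0,0,0],[-2,0,1],0],[[0,0,0],[5,0,-3],0],[[0,0,0],[0,0,0],0],[[0,0,0],[0,0,0],0]])

```text
time_s: 10.1
eef_pos: [501.4, 216.1, 43.7]
tcp_rot: [0.633, 0.729, -0.17, 0.196]
force: [-0.4, 0.2, -0.8]
grip_width: -0.006
gripper_force: 0.0
```

```bash
python3 tilt.py 9
```

```text
red 61 [451.5, 180.3] s,z= [164.8  73.9]
black 49 [276.6, 168.0] s,z= [-241.5  101.8]
tilt 0.069 mid -38.4
10.15 [501.4 216.1  43.6] 176.0 1.7 [-0.5  0.7 -0.4]
```

Call:
play_rows(plan=[[[0,0,0],[2,0,-1],0],[[0,0,0],[0,0,0],0],[[0,0,0],[0,0,0],0],[[0,0,0],[0,0,0],0],[[0,0,0],[0,0,0],0]])

```text
time_s: 10.65
eef_pos: [501.2, 218.5, 43.6]
tcp_rot: [0.633, 0.729, -0.17, 0.195]
force: [0.2, -0.2, 1.1]
grip_width: 0.001
gripper_force: 0.0
```

```bash
python3 tilt.py 10
```

```text
red 56 [451.5, 180.7] s,z= [165.   72.8]
black 50 [276.6, 166.9] s,z= [-241.3  104.8]
tilt 0.079 mid -38.2
10.7 [501.2 218.5  43.6] 178.4 1.7 [-0.1  0.1 -0.8]
```

Call:
play_rows(plan=[[[0,0,0],[0,0,0],0],[[0,0,0],[0,0,0],0],[[0,0,0],[0,0,0],0],[[0,0,0],[0,0,0],0],[[0,0,0],[0,0,0],0],[[0,0,0],[0,0,0],0]])

```text
time_s: 11.3
eef_pos: [501.1, 218.5, 43.6]
tcp_rot: [0.633, 0.729, -0.17, 0.195]
force: [0.0, -0.3, -0.1]
grip_width: -0.003
gripper_force: 0.0
```

```bash
python3 tilt.py 11; python3 - <<'E'
from h import *
s=cv2.imread("pics/s_11.png")[110:225,255:515]
cv2.imwrite("pics/v11.png",cv2.resize(s,(780,345),interpolation=3))
E
```

```text
red 61 [451.9, 177.1] s,z= [164.   82.6]
black 49 [276.3, 172.8] s,z= [-243.1   88.8]
tilt 0.015 mid -39.6
11.35 [501.1 218.5  43.6] 178.4 1.7 [ 0.3 -0.1 -0.8]
```

View pics/v11.png

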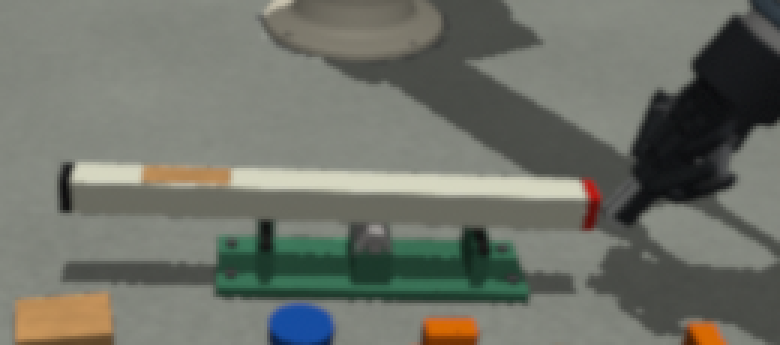

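The tube is rocking close to level, with the black end at (65,187) and the red end at (590,205) in the crop. I'll let it settle.

Call:
play_rows(plan=[[[0,0,0],[0,0,0],0],[[0,0,0],[0,0,0],0],[[0,0,0],[0,0,0],0],[[0,0,0],[0,0,0],0],[[0,0,0],[0,0,0],0],[[0,0,0],[0,0,0],0],[[0,0,0],[0,0,0],0]])

```text
time_s: 12.05
eef_pos: [501.2, 218.5, 43.6]
tcp_rot: [0.633, 0.729, -0.17, 0.195]
force: [-0.2, -0.3, 0.1]
grip_width: 0.003
gripper_force: 0.0
```

```bash
python3 tilt.py 12
```

```text
red 60 [451.9, 177.2] s,z= [164.   82.4]
black 47 [276.4, 173.0] s,z= [-242.9   88.2]
tilt 0.014 mid -39.4
12.1 [501.1 218.5  43.6] 178.4 1.7 [ 1.2  0.2 -0.1]
```

Call:
play_rows(plan=[[[0,0,0],[0,0,0],0],[[0,0,0],[0,0,0],0],[[0,0,0],[0,0,0],0],[[0,0,0],[0,0,0],0]])

```text
time_s: 12.5
eef_pos: [501.1, 218.5, 43.6]
tcp_rot: [0.633, 0.729, -0.17, 0.195]
force: [-0.1, 0.6, 0.3]
grip_width: 0.002
gripper_force: 0.0
```

```bash
python3 tilt.py 13
```

```text
red 59 [451.8, 178.2] s,z= [164.3  79.6]
black 51 [276.4, 171.8] s,z= [-242.7   91.5]
tilt 0.029 mid -39.2
12.55 [501.1 218.5  43.6] 178.4 1.7 [-0.1  0.1 -0.6]
```

Call:
play_rows(plan=[[[0,0,0],[-8.5,0,-14.7],0],[[0,0,0],[0,0,0],0],[[0,0,0],[-3,0,1.7],0],[[0,0,0],[-2.6,0,1.5],0],[[0,0,0],[-1.8,0,1],0],[[0,0,0],[-1,0,0.6],0],[[0,0,0],[0,0,0],0]])

```text
time_s: 13.25
eef_pos: [502.5, 209.3, 60.5]
tcp_rot: [0.633, 0.73, -0.169, 0.195]
force: [-0.6, 3.3, 0.6]
grip_width: -0.001
gripper_force: 1.8
```

```bash
python3 tilt.py 14
```

```text
red 58 [451.4, 179.2] s,z= [163.9  76.9]
black 46 [276.3, 169.9] s,z= [-242.6   96.7]
tilt 0.049 mid -39.3
13.3 [502.5 209.3  60.6] 169.1 1.8 [-0.3  3.2  0.5]
```

Call:
play_rows(plan=[[[0,0,0],[-1.3,0,0.7],0],[[0,0,0],[-1.3,0,0.8],0],[[0,0,0],[0,0,0],0],[[0,0,0],[2.6,0,-1.5],0],[[0,0,0],[4,0,-2.3],0],[[0,0,0],[0,0,0],0],[[0,0,0],[0,0,0],0],[[0,0,0],[0,0,0],0]])

```text
time_s: 14.1
eef_pos: [501.8, 213.3, 60.5]
tcp_rot: [0.633, 0.729, -0.17, 0.195]
force: [0.5, 0.4, 0.2]
grip_width: -0.001
gripper_force: 0.0
```

```bash
python3 tilt.py 15
```

```text
red 69 [450.4, 171.1] s,z= [157.5  98.7]
black 29 [274.7, 179.6] s,z= [-248.3   69.9]
tilt -0.071 mid -45.4
14.15 [501.8 213.3  60.6] 173.1 1.7 [ 0.9  0.2 -0.6]
```

Call:
play_rows(plan=[[[0,0,0],[5,0,-3],0],[[0,0,0],[5,0,-3],0],[[0,0,0],[5,0,-3],0],[[0,0,0],[5,0,-3],0],[[0,0,0],[10,0,-6],85],[[0,0,0],[10,0,-6],85],[[0,0,0],[10,0,-6],85],[[0,0,0],[0,0,0],85]])

```text
time_s: 14.95
eef_pos: [493.4, 273.0, 61.5]
tcp_rot: [0.633, 0.73, -0.169, 0.195]
force: [0.7, 0.3, -0.4]
grip_width: 0.679
gripper_force: 0.0
```

```bash
python3 tilt.py 16
```

```text
red 60 [450.3, 171.6] s,z= [157.5  97.4]
black 34 [274.8, 179.2] s,z= [-248.   71.]
tilt -0.065 mid -45.2
15.0 [493.5 272.2  61.5] 232.6 1.4 [-0.3  0.1 -0.6]
```

```bash
for i in $(seq 1 14); do python3 tilt.py t$i | grep -E "tilt" ; done
```

```text
tilt -0.050 mid -44.7
tilt -0.028 mid -44.5
tilt 0.004 mid -43.9
tilt 0.028 mid -43.4
tilt 0.037 mid -43.1
tilt 0.022 mid -43.5
tilt -0.006 mid -44.1
tilt -0.037 mid -44.4
tilt -0.052 mid -44.9
tilt -0.063 mid -45.2
tilt -0.068 mid -45.6
tilt -0.069 mid -45.6
tilt -0.068 mid -45.7
tilt -0.066 mid -45.3
```

```bash
python3 tilt.py 17|grep -E "tilt|^1"; python3 - <<'E'
from h import *
q=np.array([-.137,-.009,.07,.988]);q/=np.linalg.norm(q)
c=dict(camera_matrix=np.array([[340.488,0,317.355],[0,340.488,200.288],[0,0,1]]),position=np.array([422.191,193.164,372.944]),orientation=q)
for z,pts in ((24,((540,133),(531.2,160.5))),(56,((591.5,143),(581.5,169.5),(568,166),(577.5,140)))):
    P=np.array([onz(c,p,z)[:2] for p in pts]);d=P[0]-P[1];print(z,P.round(1).tolist(),P.mean(0),np.degrees(np.arctan2(d[1],d[0])),np.linalg.norm(d))
E
```

```text
tilt -0.056 mid -45.0
15.75 [493.7 271.2  61.6] 231.6 1.4 [0.5 0.4 0.1]
24 [[647.8, 196.9], [647.7, 168.7]] [647.72771578 182.79940019] 89.72375336254483 28.17896491910439
56 [[677.0, 194.5], [676.5, 169.4], [662.8, 170.8], [663.2, 195.3]] [669.87842953 182.48878709] 88.93608680577363 25.08857818301699
```

Call:
play_rows(plan=[[[0,0,0],[-15,0,-35],85],[[0,0,0],[-15,0,-35],85],[[0,7.5,0],[0,0,0],85],[[0,7.5,0],[0,0,0],85],[[0,7.5,0],[0,0,0],85],[[0,7.5,0],[0,0,0],85],[[0,0,0],[0,0,0],85]])

```text
time_s: 16.45
eef_pos: [493.6, 277.5, 138.7]
tcp_rot: [0.657, 0.754, 0.002, 0.0]
force: [0.5, 0.1, 0.0]
grip_width: 0.999
gripper_force: 0.0
```

Call:
play_rows(plan=[[[0,0,0],[-20,34,0],85],[[0,0,0],[-28,40,0],85],[[0,0,0],[-28,40,0],85],[[0,0,0],[-25,35,0],85],[[0,0,0],[-12,13,0],85],[[0,0,8.5],[0,0,0],85],[[0,0,0],[0,0,0],85]])

```text
time_s: 17.15
eef_pos: [668.8, 191.2, 135.8]
tcp_rot: [0.71, 0.704, -0.002, 0.0]
force: [-0.5, -0.3, -0.5]
grip_width: 0.996
gripper_force: 0.0
```

```bash
cat > go.py <<'E'
from h import *
import sys
x,y,yaw=map(float,sys.argv[1:4]);o=arm.get_obs();T=R.from_quat(o["tcp_rot"]);M=T.as_matrix()
print("t",o["time_s"],"pos",o["eef_pos"].round(1),"zaxis",M[:,2].round(3),"yaw",np.degrees(np.arctan2(M[1,0],M[0,0])).round(2),"grip",round(o["grip_width"]*85.4,1))
print("shift tool",T.inv().apply(np.array([x,y,o["eef_pos"][2]])-o["eef_pos"]).round(1),"turn z",(np.degrees(np.arctan2(M[1,0],M[0,0]))-yaw).round(1))
E
python3 go.py 670 182.5 89.5; python3 tilt.py 18; python3 - <<'E'
from h import *
c=arm.get_calibration("wrist");im=arm.camera("wrist");cv2.imwrite("pics/w2.png",im[:,:,::-1])
print([proj(c,(670,182.5,z)).round(0).tolist() for z in (0,24,56)])
E
```

```text
t 17.15 pos [668.8 191.2 135.8] zaxis [-0.002 -0.002 -1.   ] yaw 89.46 grip 85.0
shift tool [-8.6  1.3  0. ] turn z -0.0
red 52 [449.9, 177.6] s,z= [159.7  81.2]
black 45 [274.8, 172.2] s,z= [-246.5   90.4]
tilt 0.023 mid -43.4
17.2 [668.4 191.6 136.2] 129.4 163.9 [0.1 0.1 0.5]
[[319.0, 195.0], [319.0, 203.0], [319.0, 215.0]]
```

View pics/w2.png

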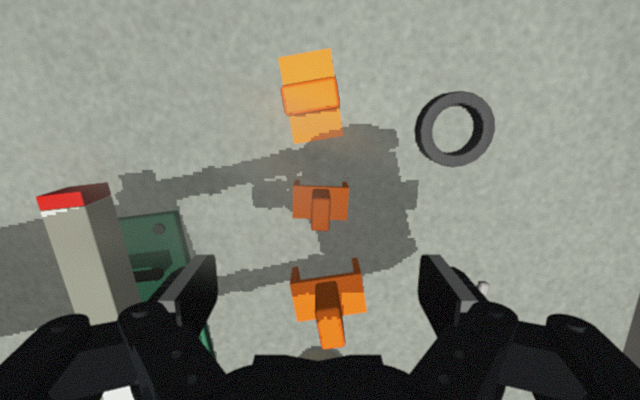

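The small clip is at (320,205), lined up between the open fingers, which have their tips at (190,265) and (445,265). I'll descend onto its tab.

Call:
play_rows(plan=[[[0,0,0],[-8.6,1.5,20],85],[[0,0,0],[0,0,30],85],[[0,0,0],[0,0,25],85],[[0,0,0],[0,0,15],85],[[0,0,0],[0,0,10],85],[[0,0,0],[0,0,8],85],[[0,0,0],[0,0,8],85],[[0,0,0],[0,0,0],85]])

```text
time_s: 18.05
eef_pos: [669.9, 182.4, 20.7]
tcp_rot: [0.71, 0.705, -0.0, -0.0]
force: [0.3, 0.0, 0.0]
grip_width: 0.998
gripper_force: 0.0
```

```bash
python3 go.py 670 182.5 89.5;python3 tilt.py 19
```

```text
t 18.05 pos [669.9 182.4  20.7] zaxis [-0.001 -0.    -1.   ] yaw 89.59 grip 85.2
shift tool [ 0.1  0.1 -0. ] turn z 0.1
black 45 [274.8, 177.8] s,z= [-247.7   74.9]
18.1 [670.1 182.4  21.4] 120.0 164.4 [ 0.1 -0.7 -0. ]
```

Call:
play_rows(plan=[[[0,0,0],[0,0,0],30],[[0,0,0],[0,0,0],0],[[0,0,0],[0,0,0],0],[[0,0,0],[0,0,0],0],[[0,0,0],[0,0,0],0],[[0,0,0],[0,0,0],0],[[0,0,0],[0,0,0],0]], force=30)

```text
time_s: 18.8
eef_pos: [670.3, 182.4, 21.5]
tcp_rot: [0.71, 0.704, 0.0, 0.0]
force: [0.5, -0.2, 2.6]
grip_width: 0.157
gripper_force: 31.4
```

```bash
python3 tilt.py 20; python3 - <<'E'
from h import *
im=arm.camera("scene");cv2.imwrite("pics/s_g.png",im[:,:,::-1]);w=arm.camera("wrist")
a=cv2.resize(im[130:280,340:540,::-1],(640,480),interpolation=3)[:300];b=w[130:400,:,::-1]
cv2.imwrite("pics/v20.png",np.vstack([cv2.resize(im[110:270,360:540,::-1],(360,320),interpolation=3),cv2.resize(b,(360,152))]))
E
```

```text
black 43 [274.7, 173.7] s,z= [-247.1   86.3]
18.85 [670.3 182.4  21.6] 120.0 164.5 [-0.6 -0.1  1.9]
```

Call:
play_rows(plan=[[[0,0,0],[0,0,-10],0],[[0,0,0],[0,0,-25],0],[[0,0,0],[0,0,-30],0],[[0,0,0],[0,0,-30],0],[[0,0,0],[0,0,-30],0],[[0,0,0],[0,0,-15],0],[[0,0,0],[0,0,0],0]])

```text
time_s: 19.65
eef_pos: [671.2, 182.7, 164.9]
tcp_rot: [0.71, 0.704, 0.002, 0.001]
force: [-0.1, 0.3, -0.7]
grip_width: 0.154
gripper_force: 31.3
```

```bash
python3 go.py 520 41 97.7; for i in $(seq 1 14); do python3 tilt.py u$i | grep -E "tilt|black" ; done
```

```text
t 19.65 pos [671.2 182.7 164.9] zaxis [ 0.005  0.001 -1.   ] yaw 89.57 grip 13.2
shift tool [-142.8 -150.2   -1. ] turn z -8.1
black 45 [274.7, 173.4] s,z= [-247.    87.1]
tilt -0.024 mid -45.3
black 44 [274.7, 174.5] s,z= [-247.2   84.1]
tilt -0.034 mid -45.4
black 43 [274.7, 175.5] s,z= [-247.5   81.3]
tilt -0.046 mid -45.9
black 45 [274.7, 176.0] s,z= [-247.6   79.9]
tilt -0.049 mid -45.9
black 43 [274.7, 175.7] s,z= [-247.5   80.8]
tilt -0.047 mid -45.9
black 46 [274.7, 175.1] s,z= [-247.4   82.4]
tilt -0.042 mid -45.8
black 43 [274.7, 173.7] s,z= [-247.1   86.3]
tilt -0.028 mid -45.6
black 47 [274.7, 173.0] s,z= [-246.9   88.2]
tilt -0.019 mid -45.3
black 44 [274.8, 173.4] s,z= [-246.8   87.1]
tilt -0.024 mid -45.2
black 44 [274.7, 174.5] s,z= [-247.2   84.1]
tilt -0.034 mid -45.5
black 43 [274.7, 175.5] s,z= [-247.5   81.3]
tilt -0.046 mid -45.9
black 43 [274.7, 175.5] s,z= [-247.5   81.3]
tilt -0.046 mid -45.9
black 44 [274.7, 175.4] s,z= [-247.4   81.6]
tilt -0.045 mid -45.8
black 44 [274.7, 174.4] s,z= [-247.2   84.3]
tilt -0.034 mid -45.7
```

Call:
play_rows(plan=[[[0,0,0],[-20,-21,0],0],[[0,0,0],[-32,-34,0],0],[[0,0,0],[-34,-36,0],0],[[0,0,0],[-32,-34,0],0],[[0,0,0],[-18,-18,0],0],[[0,0,0],[-7,-6,0],0],[[0,0,-8],[0,0,0],0],[[0,0,0],[0,0,0],0]])

```text
time_s: 21.15
eef_pos: [520.5, 40.7, 161.6]
tcp_rot: [0.658, 0.753, 0.0, 0.0]
force: [0.1, -0.4, 0.6]
grip_width: 0.152
gripper_force: 31.2
```

```bash
python3 - <<'E'
from h import *
c=arm.get_calibration("wrist");im=arm.camera("wrist");cv2.imwrite("pics/w3.png",im[:,:,::-1])
E
python3 go.py 521 41.2 97.7; for i in $(seq 1 6); do python3 tilt.py x$i | grep -E "tilt|black|red" ; done
```

```text
t 21.2 pos [520.5  40.9 161.4] zaxis [ 0.001  0.    -1.   ] yaw 97.43 grip 13.3
shift tool [0.3 0.5 0. ] turn z -0.3
red 54 [450.0, 175.9] s,z= [159.   85.8]
black 47 [274.7, 175.0] s,z= [-247.3   82.7]
tilt -0.008 mid -44.2
red 52 [450.0, 175.6] s,z= [158.9  86.7]
black 47 [274.7, 175.0] s,z= [-247.3   82.7]
tilt -0.010 mid -44.2
red 51 [450.0, 176.2] s,z= [159.2  85. ]
black 43 [274.7, 174.5] s,z= [-247.2   84.1]
tilt -0.002 mid -44.0
red 50 [450.0, 176.6] s,z= [159.4  83.9]
black 47 [274.7, 173.6] s,z= [-247.1   86.5]
tilt 0.006 mid -43.8
red 50 [449.9, 177.3] s,z= [159.5  82. ]
black 45 [274.7, 173.4] s,z= [-247.    87.1]
tilt 0.012 mid -43.7
red 49 [450.0, 176.2] s,z= [159.2  85. ]
black 48 [274.7, 174.0] s,z= [-247.1   85.4]
tilt 0.001 mid -44.0
```

View pics/w3.png

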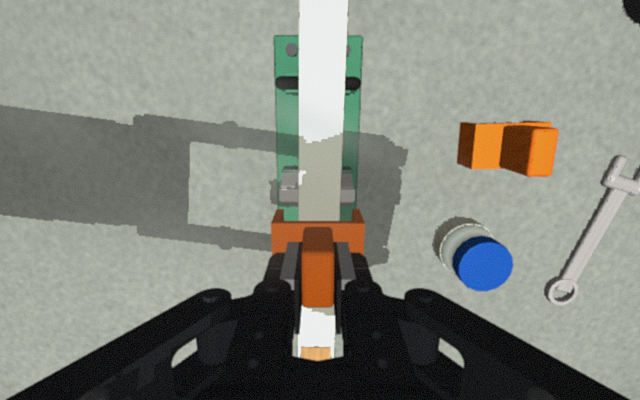

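```bash
python3 - <<'E'
from h import *
im=cv2.imread("pics/w3.png")[:,:,::-1].copy();c=arm.get_calibration("wrist");o=arm.get_obs();T=R.from_quat(o["tcp_rot"])
sat=cv2.cvtColor(im,cv2.COLOR_RGB2HSV)
for v in (45,75,110,150,212):
    s=sat[v,:,1].astype(int); 
    inside=np.flatnonzero(s[285:360]<45)+285
    # longest run containing 320
    l=r=320
    while s[l-1]<45:l-=1
    while s[r+1]<45:r+=1
    P=[T.inv().apply(onz(c,(x,v),90)-o["eef_pos"]) for x in (l-.5,r+.5)]
    print(v,l,r,[p.round(1)[:2].tolist() for p in P],"width",round(P[1][1]-P[0][1],1),"mid y",round((P[0][1]+P[1][1])/2,1))
print([(v,im[v,290].tolist()) for v in range(162,222,3)])
print([(v,im[v,350].tolist()) for v in range(162,216,4)])
for v in (170,180,190,200,205,210): print(v,T.inv().apply(onz(c,(290,v),60)-o["eef_pos"]).round(1)[:2])
# clip plate corners far edge at z = TCP-21.5+24
for u in (272,364): print("plate",T.inv().apply(onz(c,(u,222),o["eef_pos"][2]+2.5)-o["eef_pos"]).round(1))
for P in ((521,41.2,60),): print(proj(c,P))
E
```

```text
45 299 348 [[105.5, -10.9], [105.4, 20.2]] width 31.1 mid y 4.6
75 298 345 [[87.9, -11.8], [87.9, 18.7]] width 30.5 mid y 3.4
110 298 343 [[66.3, -12.2], [66.3, 17.9]] width 30.1 mid y 2.9
150 298 342 [[40.3, -12.6], [40.2, 17.7]] width 30.4 mid y 2.6
212 298 339 [[-3.6, -13.3], [-3.6, 16.5]] width 29.8 mid y 1.6
[(162, [102, 156, 124]), (165, [97, 143, 117]), (168, [78, 91, 80]), (171, [122, 137, 121]), (174, [142, 141, 137]), (177, [138, 135, 128]), (180, [134, 135, 129]), (183, [138, 139, 131]), (186, [147, 147, 140]), (189, [139, 137, 134]), (192, [143, 141, 135]), (195, [143, 140, 135]), (198, [140, 141, 134]), (201, [128, 125, 122]), (204, [97, 96, 89]), (207, [96, 152, 117]), (210, [97, 156, 120]), (213, [97, 154, 121]), (216, [91, 153, 117]), (219, [93, 156, 121])]
[(162, [68, 105, 84]), (166, [60, 92, 70]), (170, [73, 75, 74]), (174, [95, 98, 92]), (178, [96, 92, 90]), (182, [95, 97, 97]), (186, [104, 100, 99]), (190, [135, 135, 128]), (194, [134, 134, 131]), (198, [139, 137, 135]), (202, [112, 109, 102]), (206, [68, 95, 78]), (210, [66, 101, 76]), (214, [62, 99, 77])]
170 [ 20.9 -20.4]
180 [ 13.  -20.6]
190 [  4.9 -20.8]
200 [ -3.2 -21. ]
205 [ -7.4 -21.1]
210 [-11.6 -21.2]
plate [ 14.8 -21.3  -2.5]
plate [14.8 23.5 -2.5]
[317.52538414 195.69770811]
```

Call:
play_rows(plan=[[[0,0,1.5],[0,0.5,0],0],[[0,0,0],[0,0,15],0],[[0,0,0],[0,0,15],0],[[0,0,0],[0,0,10],0],[[0,0,0],[0,0,5],0],[[0,0,0],[0,0,0],0],[[0,0,0],[0,0,0],0],[[0,0,0],[0,0,0],0]])

```text
time_s: 22.3
eef_pos: [520.9, 40.6, 117.0]
tcp_rot: [0.669, 0.744, 0.0, 0.0]
force: [0.2, 0.5, -0.2]
grip_width: 0.156
gripper_force: 31.2
```

```bash
python3 go.py 521 41.2 96.2; for i in $(seq 1 8); do python3 tilt.py y$i | grep -E "tilt" ; done
```

```text
t 22.3 pos [520.9  40.6 117. ] zaxis [ 0.001  0.    -1.   ] yaw 96.07 grip 13.3
shift tool [0.6 0.2 0. ] turn z -0.1
tilt 0.007 mid -43.8
tilt 0.001 mid -44.0
tilt -0.002 mid -44.0
tilt -0.002 mid -44.0
tilt 0.001 mid -44.0
tilt 0.007 mid -43.8
tilt 0.006 mid -43.8
tilt -0.002 mid -44.0
```

Call:
play_rows(plan=[[[0,0,0],[0,0,0],0],[[0,0,0],[0,0,0],0],[[0,0,0],[0,0,0],0],[[0,0,0],[0,0,0],0],[[0,0,0],[0,0,0],0],[[0,0,0],[0,0,0],0],[[0,0,0],[0,0,0],0],[[0,0,0],[0,0,0],0]])

```text
time_s: 23.5
eef_pos: [520.5, 40.6, 116.2]
tcp_rot: [0.669, 0.744, 0.0, -0.0]
force: [-0.3, -0.2, 0.1]
grip_width: 0.154
gripper_force: 31.2
```

Call:
play_rows(plan=[[[0,0,0],[0,0,0],0],[[0,0,0],[0,0,0],0],[[0,0,0],[0,0,0],0],[[0,0,0],[0,0,0],0],[[0,0,0],[0,0,0],0],[[0,0,0],[0,0,0],0],[[0,0,0],[0,0,0],0],[[0,0,0],[0,0,0],0]])

```text
time_s: 24.3
eef_pos: [520.5, 40.6, 116.2]
tcp_rot: [0.669, 0.744, 0.0, 0.0]
force: [0.8, -0.4, -0.5]
grip_width: 0.159
gripper_force: 31.2
```

```bash
for i in $(seq 1 8); do python3 tilt.py z$i | grep -E "tilt" ; done
```

```text
tilt 0.001 mid -44.0
tilt 0.006 mid -43.8
tilt 0.001 mid -44.0
tilt 0.001 mid -44.0
tilt 0.001 mid -44.0
tilt 0.004 mid -43.8
tilt 0.006 mid -43.8
tilt 0.000 mid -44.0
```

The tube is free and level. Lowering the clip.

Call:
play_rows(plan=[[[0,0,0],[0,0,4],0],[[0,0,0],[0,0,4],0],[[0,0,0],[0,0,4],0],[[0,0,0],[0,0,4],0],[[0,0,0],[0,0,3],0],[[0,0,0],[0,0,2],0],[[0,0,0],[0,0,1],0],[[0,0,0],[0,0,0],0]])

```text
time_s: 25.5
eef_pos: [520.5, 40.6, 94.1]
tcp_rot: [0.669, 0.744, -0.0, -0.0]
force: [0.2, 0.1, -0.8]
grip_width: 0.153
gripper_force: 31.2
```

```bash
python3 go.py 521 41.2 96.2; python3 tilt.py a1
```

```text
t 25.5 pos [520.5  40.6  94.1] zaxis [-0. -0. -1.] yaw 96.07 grip 13.1
shift tool [ 0.6  0.6 -0. ] turn z -0.1
red 49 [450.0, 176.5] s,z= [159.4  84.2]
black 47 [274.7, 173.9] s,z= [-247.1   85.7]
tilt 0.004 mid -43.9
25.55 [520.6  40.6  94.3] -0.5 -2.9 [ 0.2 -0.3 -0.6]
```

Call:
play_rows(plan=[[[0,0,0],[0,0,1],0],[[0,0,0],[0,0,0.8],0],[[0,0,0],[0,0,0],0],[[0,0,0],[0,0,0],0]])

```text
time_s: 25.95
eef_pos: [520.5, 40.6, 92.5]
tcp_rot: [0.669, 0.744, -0.0, -0.0]
force: [-0.0, -0.2, -0.3]
grip_width: 0.154
gripper_force: 31.2
```

```bash
python3 tilt.py a2
```

```text
red 50 [450.0, 176.3] s,z= [159.3  84.8]
black 48 [274.7, 174.0] s,z= [-247.1   85.4]
tilt 0.002 mid -43.9
26.0 [520.5  40.5  92.5] -0.5 -2.9 [ 0.3  0.7 -0.6]
```

Call:
play_rows(plan=[[[0,0,0],[0,0,0.7],0],[[0,0,0],[0,0,0],0],[[0,0,0],[0,0,0],0]])

```text
time_s: 26.3
eef_pos: [520.5, 40.6, 91.7]
tcp_rot: [0.669, 0.744, -0.0, -0.0]
force: [-0.7, -0.6, -0.1]
grip_width: 0.154
gripper_force: 31.2
```

Call:
play_rows(plan=[[[0,0,0],[0,0,0],17],[[0,0,0],[0,0,0],17],[[0,0,0],[0,0,0],20],[[0,0,0],[0,0,0],24],[[0,0,0],[0,0,0],28],[[0,0,0],[0,0,0],34],[[0,0,0],[0,0,0],34]])

```text
time_s: 27.0
eef_pos: [520.5, 40.6, 91.8]
tcp_rot: [0.669, 0.744, 0.0, 0.0]
force: [1.1, -0.3, 1.3]
grip_width: 0.394
gripper_force: 0.0
```

```bash
for i in 1 2 3 4 5; do python3 tilt.py b$i | tail -2; done
```

```text
tilt -0.000 mid -44.0
27.05 [520.5  40.6  91.7] -0.5 -2.9 [-0.3 -0.1  0.4]
tilt 0.001 mid -44.0
27.1 [520.5  40.6  91.7] -0.5 -2.9 [-0.5 -1.  -0.1]
tilt 0.001 mid -44.0
27.15 [520.5  40.6  91.7] -0.5 -2.9 [-0.5 -0.4  0.5]
tilt 0.000 mid -44.0
27.2 [520.5  40.6  91.7] -0.5 -2.9 [-0.   0.5 -0.7]
tilt -0.000 mid -44.0
27.25 [520.5  40.5  91.7] -0.5 -2.9 [ 0.2  0.1 -0.3]
```

Still level. Lifting straight up and clear, then a last check.

Call:
play_rows(plan=[[[0,0,0],[0,0,-3],34],[[0,0,0],[0,0,-8],34],[[0,0,0],[0,0,-15],34],[[0,0,0],[0,0,-30],34],[[0,0,0],[0,0,-40],34],[[0,0,0],[0,0,-40],34],[[0,0,0],[0,0,-20],34],[[0,0,0],[0,0,0],34]])

```text
time_s: 28.05
eef_pos: [521.9, 40.6, 253.8]
tcp_rot: [0.669, 0.744, 0.003, 0.003]
force: [-0.3, 0.5, -0.3]
grip_width: 0.397
gripper_force: 0.0
```

```bash
for i in 1 2 3 4 5 6; do python3 tilt.py c$i | grep tilt; done; python3 - <<'E'
from h import *
s=cv2.imread("pics/s_c6.png");im=s[:,:,::-1].copy()
c=arm.get_calibration("scene")
for a in blobs(mask(im,(5,140,60),(20,255,255),(320,100,430,200)),20): print("clip scene",a[0],a[1],a[3].round(0).tolist())
E=np.array([521,41.2,0]);d=np.array([-.115,.993,0]);n=np.array([.993,.115,0])
print("expect plate/tab/feet",[proj(c,E+n*y+d*x+[0,0,z]).round(1).tolist() for x,y,z in ((0,0,94),(0,0,126),(-14,23,70),(14,23,70),(-14,23,94))])
w=arm.camera("wrist");t=arm.camera("top")
cv2.imwrite("pics/fin.png",np.vstack([cv2.resize(s[90:220,240:500],(640,320),interpolation=3),w[150:400,:,::-1]]))
E
```

```text
tilt -0.000 mid -44.0
tilt 0.001 mid -44.0
tilt 0.001 mid -44.0
tilt 0.001 mid -44.0
tilt 0.001 mid -44.0
tilt 0.001 mid -44.0
clip scene 305 [380.3, 169.0] [[374.0, 156.0], [386.0, 156.0], [386.0, 182.0], [374.0, 182.0]]
expect plate/tab/feet [[380.3, 168.2], [381.5, 156.2], [374.2, 182.0], [386.3, 182.3], [375.0, 173.2]]
```

View pics/fin.png

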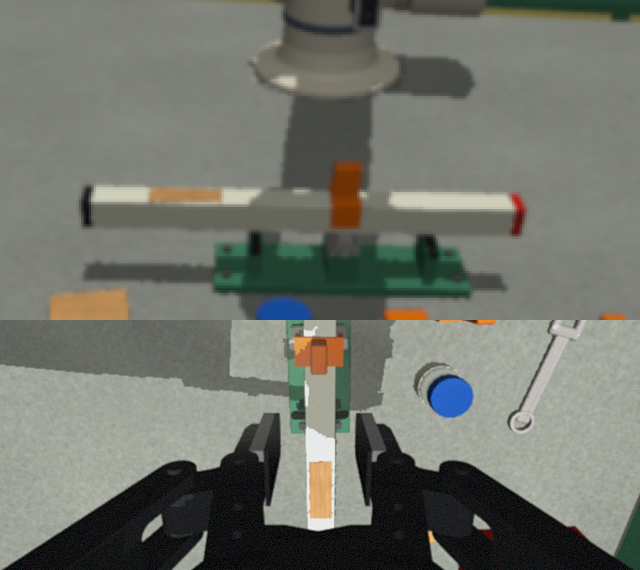

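The tube is level from (85,207) to (518,213) and clear of both pads. The clip sits at (346,195) directly over the edge, matching the projected seated pose to within a pixel. Handing in.

```bash
python3 -c "
from workcell import arm
print(arm.sign_off())"
```

```text
the job is handed in; nothing more can be done
None
```

The tube is balanced level on the edge, touching neither pad, with the small orange clip fully seated directly above the edge; the job was handed in at about 28 s of the 64 s limit, and nothing else on the bench was moved.

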